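# Step the repeat stop on for the next impression

## Robot

A 6-joint arm with a two-finger parallel gripper is mounted at the origin on the work surface. World frame = base frame: x ahead of the robot, y to its left, z up, the work surface at z = 0. Lengths are in m, angles in degrees, forces in N, time in s.
With the tool pointing down it reaches from about 0.325 to 0.9 m from the base axis. Payload 6.1 kg.
Tool frame: the origin (TCP) lies between the finger pads; the fingertips stand 11 mm ahead of it and the grasp point (between the pads) lies 8 mm behind it; z points along the fingers, y is the line along which they close (so a half turn about z gives the same grasp; the last joint's range is limited). The gripper opens to 85 mm and grips with 20 to 120 N. Pads are 22 mm wide; open, the fingers measure 114 mm over their backs; the gripper's body (76 mm by 85 mm) begins 54 mm behind the grasp point. The pads swing forward as they close: fully open they stand 13 mm farther back than shut.
Start: joints at [69.437, 12.628, 87.462, -0, 79.91, -7.225], TCP at [0.144, 0.608, 0.242] pointing down, gripper open.
Joint ranges: [-170.65, 170.65], [-52.31, 119.04], [5.05, 147.46], [-71.25, 251.25], [11.57, 151.72], [-153.62, 153.62]. Speed limits (degrees/s): [147.25, 147.25, 172.46, 180, 180, 180].

## Interface

Orientations are given as [roll, pitch, yaw] about the fixed x, y, z axes, in that order (R = Rz(yaw) Ry(pitch) Rx(roll)).
In Python, from station import read_state, snapshot, sign_off gives the robot as it stands.
- The arm moves only by the shell command python3 -m pendant 'ROWS'. ROWS is JSON, a list that holds one entry, the list of rows, each a list of 5 numbers: the finger opening in mm, from 0 to 85.4, then the shift along the tool's x, y, z as a fraction of full scale, then the turn about the tool's z as a fraction of full scale. In form: [[[fingers, x, y, z, spin], ...]]. A call has 1 to 12 rows; each row shifts and turns the commanded pose from where the row before left it, along the tool's axes as they then stand; what a row does not reach is not made up. Full scale, the value 1, is 100 mm for a shift and 90 degrees for a turn. A row lasts 1/8 s, in which the tool goes at most 62.5 mm and 10.7 degrees, less where a joint would pass 70% of its speed; a pose out of reach is approached as far as the arm can. A call with a number of a shift or a turn outside -1 to 1 is refused whole. A call with a gripper value outside its range is refused whole. The fingers move at their own pace and stop on an object; the grip force is fixed at half the most. Time passes only in rows, so rows that do not move let the fingers close. It gives the time, the measured TCP pose, the force, the opening and the grip force at its end, in the units of the state.
- read_state(): the state, without advancing time (a new reading comes with each control period).
- snapshot(name): name is "scene" or "top" or "wrist"; returns a dict with "pixels" (420x560x3 uint8, red, green, blue), "K" (3x3 intrinsics, pixels), "world_to_cam" (4x4, takes a point from world to camera coordinates); the wrist camera has in their place "tool_from_camera" (4x4, takes a point from camera to tool coordinates, whose origin is the TCP and whose axes are the flange's). Camera axes: x right, y up, looking along -z (the intrinsics and any distortion apply to the point x, -y, -z); pixel columns grow to the right and rows downward; lengths in m; the calibration is good to about 2 mm. A picture is of the moment at which its call begins: read the wrist's pose just before it. There is no depth.
- sign_off(): hands the job in; it is judged then, once.
The state is a dict: "clock": time; "joint_pos": joint angles; "joint_velocities": joint speeds; "joint_efforts": joint torques, N m; "tcp_pos": TCP position; "tool_rot": TCP orientation; "force": force on the tool from outside, world axes, zero at the start; "wrist_torque": the same for the moment, N m; "gripper_width": opening from 0.0 (shut) to 1.0 (fully open); "finger_force": force on a finger pad.
Only numpy, scipy, OpenCV 4.12 (cv2) and the standard library are available. Lean on these libraries where they do the work, as an engineer would, in place of code of your own. Each camera call takes 0.05 s, during which the arm holds its last target. There are 200 camera calls.

## Task

The border has just been printed up to the hand block: lift the block away by its handle and set it down gently, carved face down and flat, in the empty wooden tray, and let go of it. Then pull up the knob of the lock plunger on the rail's repeat stop, slide the stop to the next hole towards the unprinted paper (the side where the block stood), and let the pin drop fully home there. Finish while still holding the knob with the pin home in that hole, and leave the other block, the jar and the brush alone.

Things in the scene. Friction and masses are not known exactly. Their poses are not given: they have to be found in the camera images.
- rail: Fixed aluminium bar 40 mm wide (x), 22 high, lying along its y from -115 to +235 mm, with 12 mm holes down through its centre line at y = -60, 0, 60, 120, 180 mm. Origin: on the table under the hole at y = 0, where the stop starts; +y runs towards the unprinted paper, +x away from the paper, z up. Border paper lies flat on its -x side, printed with motifs up to and under the block.
- stop (a joint): Repeat stop on the bar: grey saddle 60 x 50 mm, top 36 mm above the table, with a flat steel stop arm (24 mm wide, 145 mm long, 5 to 15 mm above the table) out to -x over the paper. Value in m along the rail's +y: 0 at its starting hole, 0.060 at the next; range -0.068 to 0.188. Friction 1.5 N with the pin out; about 1 mm play either way with it in.
- plunger (a joint): Upright spring plunger in the stop: m that its round-nosed 10 mm pin is pulled up. 0 = home (12 mm deep in the hole), 0.012 = nose on top of the bar, 0.016 = end of travel. Spring pushes down with about 4 N at home, 10 N fully up; let down between holes, the nose rides on the bar and drops into the next hole it meets.
- knob: Black round pull knob on the plunger, 30 mm diameter, 24 mm high, moving with stop and plunger. Origin: its centre, 72 mm above the table with the pin home; z up. Under it the plunger's barrel (18 mm diameter, 44 to 57 mm above the table) on a collar (28 mm diameter, 36 to 44 mm).
- block: Wooden hand printing block, about 0.25 kg: body 100 (x) x 58 (y) x 44 mm high, carved face underneath; on top a dark wooden bar handle 75 mm long (x), 24 wide (y), 40 high: 84 mm in all. Origin: centre of its underside, z up. It starts on the paper, 2 to 15 mm clear of the stop arm on its +y side, about square with the rail.
- tray: Empty dark wooden tray, fixed on the table: 210 mm (its x) x 180 mm (its y) x 50 mm high outside, walls and floor 10 mm thick. Origin: centre of its underside, z up. Its inner floor is 10 mm above the table.
- spare_block: Another, smaller hand block (62 x 62 mm, 80 mm high with its handle). Leave it alone. Origin: centre of its underside.
- jar: Amber glass jar with a lid, 64 mm diameter, 80 mm high. Leave it alone. Origin: centre of its underside.
- brush: Brush about 200 mm long lying on the table. Leave it alone. Origin: underside, near its middle.
Things that resemble listed ones, but are neither listed nor needed, are in the scene too. Leave any purple or yellow look-alike of the block alone.

How it is judged (in metres and radians):
On the way, in this order (a step that is already met when the one before it is completed fails the run):
1. the block stands flat in the tray, let go (z of block in the frame of tray between 0.006 and 0.014 m and x of block in the frame of tray between -0.07 and 0.07 m and y of block in the frame of tray between -0.07 and 0.07 m and angle between block's own z axis and vertical below 0.08 rad and contact force between the fingers and block below 0.1 N), for 0.2 s.
2. the pin is pulled up clear of the first hole by the knob (value of joint plunger above 0.0105 m and contact force between the fingers and knob above 2 N and value of joint stop below 0.03 m), for 0.05 s.
At the end, for the whole second after the job is handed in: The stop stands at the next hole (60 mm on, within 3 mm), the pin is home (not more than 3 mm up), the fingers still hold the knob (more than 2 N), and the block stands flat (within 0.08 rad), handle up, on the tray's floor, untouched and at rest (all of step 1 and value of joint stop between 0.057 and 0.063 m and value of joint plunger below 0.003 m and contact force between the fingers and knob above 2 N and linear speed of block below 0.02 m/s); the arm keeps its last pose, push and grip.
It fails at once if the block is dropped (falls free faster than 0.6 m/s, about 18 mm) (linear speed of block above 0.6 m/s and contact force between the fingers and block below 0.1 N).
It fails at once if the spare block, the jar or the brush is moved by more than 20 mm (distance of any of spare_block, jar, brush from where it was at the start of the episode above 0.02 m).
It also fails if it takes over 50 s, if anything falls off the work surface, if the arm or the gripper's body presses on something with over 40 N, if the wrist force passes 120 N, or if a joint passes its speed limit or range.

## Working session

There is one attempt and no reset: what is moved stays moved. The work goes in short steps, Python scripts to look and compute and a shell command to move; the robot and the scene stay as the last step left them, time stands still between calls to the robot, and variables do not carry over. Pictures are saved under pics/ and viewed, at most 10 in all, crops included, and the job is handed in when it is done.

```bash
mkdir -p pics; ls; cat > h.py <<'E'
import numpy as np,cv2
from station import *
def snap(n,f=None):
    s=snapshot(n)
    if f: cv2.imwrite('pics/'+f,cv2.cvtColor(s['pixels'],cv2.COLOR_RGB2BGR))
    return s
def ray(s,u,v):
    d=np.linalg.inv(s['K'])@np.array([u,v,1.]); d=d*[1,-1,-1]
    T=np.linalg.inv(s['world_to_cam']); return T[:3,3],T[:3,:3]@d
def onz(s,u,v,z):
    o,d=ray(s,u,v); return o+d*(z-o[2])/d[2]
def proj(s,p):
    c=s['world_to_cam']@np.append(p,1.); q=s['K']@(c[:3]*[1,-1,-1]); return q[:2]/q[2]
E
python3 - <<'E'
from h import *
import pickle
a=snap('top','top1.png');b=snap('scene','scene1.png')
pickle.dump((a,b),open('s.pkl','wb'))
print(a.keys(),a['K'],read_state())
E
```

```text
pics
dict_keys(['pixels', 'K', 'world_to_cam']) [[415.67564223   0.         279.30569331]
 [  0.         415.67564223 215.43789974]
 [  0.           0.           1.        ]] {'clock': 0.1, 'joint_pos': array([ 6.94351934e+01,  1.26720839e+01,  8.75193336e+01,  6.15628548e-04,
        7.99118163e+01, -7.22473979e+00]), 'joint_velocities': array([ 0.04111819, -0.12846195, -0.04719163,  0.13209235,  0.02203392,
        0.04387427]), 'joint_efforts': array([ 7.20165099e-05, -4.98243713e+01, -3.90549123e+01, -2.53283051e-04,
        5.52620535e-03, -1.61267138e-05]), 'tcp_pos': array([0.14401459, 0.60763173, 0.24129278]), 'tool_rot': array([-1.79897662e+02, -1.35839541e-02,  1.66659813e+02]), 'force': array([ 0.20331972,  0.78357821, -0.38539568]), 'wrist_torque': array([-0.00078901,  0.04837148,  0.02144045]), 'finger_force': 0.0, 'gripper_width': 1.0017496687780756}
```

View pics/top1.png

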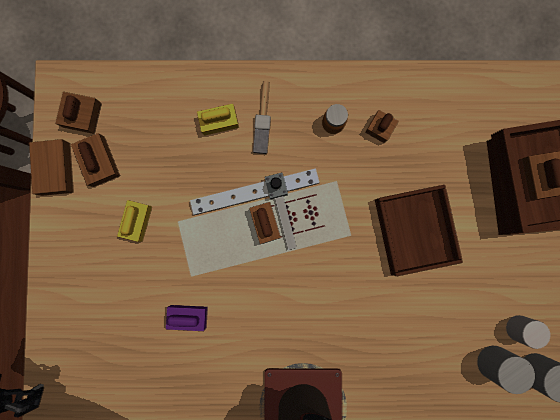

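View pics/scene1.png

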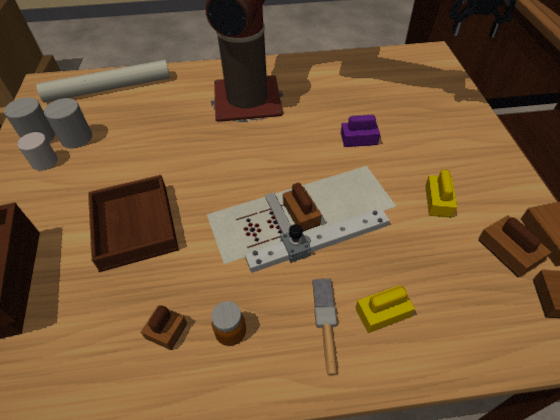

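Top view:
- Block candidates: brown block on the paper beside the stop arm (263,222), yellow (217,118) and (134,221), purple (186,318), brown off to the side (78,110) and (95,160), and the spare (380,125). The one on the paper at (263,222) fits the description; it shows at (302,207) in the scene view.
- Tray candidates: the empty low tray at (418,230), or the tall box at (525,180) with something in it. I choose (418,230).
- Knob: (276,183) top, (296,231) scene.

```bash
python3 - <<'E'
from h import *
import pickle
a,b=pickle.load(open('s.pkl','rb'))
def up(s,x0,x1,y0,y1,k):
    return cv2.resize(cv2.cvtColor(s['pixels'],cv2.COLOR_RGB2BGR)[y0:y1,x0:x1],None,fx=k,fy=k,interpolation=cv2.INTER_CUBIC)
t=up(a,180,340,160,260,5); 
cv2.imwrite('pics/crop_top.png',t)
c=up(b,235,395,170,280,5); cv2.imwrite('pics/crop_sc.png',c)
def comp(m,pt,n):
    nn,l,st,ce=cv2.connectedComponentsWithStats(m.astype(np.uint8)); 
    k=l[pt[1],pt[0]]; m=(l==k).astype(np.uint8)
    print(n,k,st[k],ce[k],cv2.minAreaRect(cv2.findNonZero(m)))
    return m
for s,pts in((a,dict(block=(258,233),tray=(425,245))),(b,dict(block=(305,215),tray=(130,220)))):
    h=cv2.cvtColor(s['pixels'],cv2.COLOR_RGB2HSV)
    for n,p in pts.items(): print(n,h[p[1],p[0]])
h=cv2.cvtColor(a['pixels'],cv2.COLOR_RGB2HSV)
comp((h[...,1]>120)&(h[...,2]<185),(263,235),'block')
comp((h[...,2]<110),(425,245),'tray')
# rail: bright, unsaturated strip
m=((h[...,1]<25)&(h[...,2]>150))
n,l,st,ce=cv2.connectedComponentsWithStats(m.astype(np.uint8))
for i in range(1,n):
    if st[i,4]>60: print('white',st[i],ce[i],cv2.minAreaRect(cv2.findNonZero((l==i).astype(np.uint8))))
E
```

```text
block [ 11 168  56]
tray [  9 160  67]
block [ 14 195  97]
tray [  9 185  62]
block 207 [250 202  32  42 797] [264.57716437 222.5621079 ] ((265.6226501464844, 222.17926025390625), (37.499427795410156, 23.62601661682129), 74.05460357666016)
tray 75 [ 368  184   95   93 6451] [414.72019842 231.10091459] ((414.6108093261719, 231.1095428466797), (81.12208557128906, 81.0068588256836), 78.36637115478516)
white [284 169  35  21 356] [300.3005618 179.6741573] ((301.11767578125, 178.97059631347656), (14.067066192626953, 32.25723648071289), 75.96376037597656)
white [190 182  78  32 930] [228.44086022 197.59892473] ((228.60362243652344, 197.507568359375), (14.192570686340332, 76.15365600585938), 75.73548889160156)
```

View pics/crop_top.png

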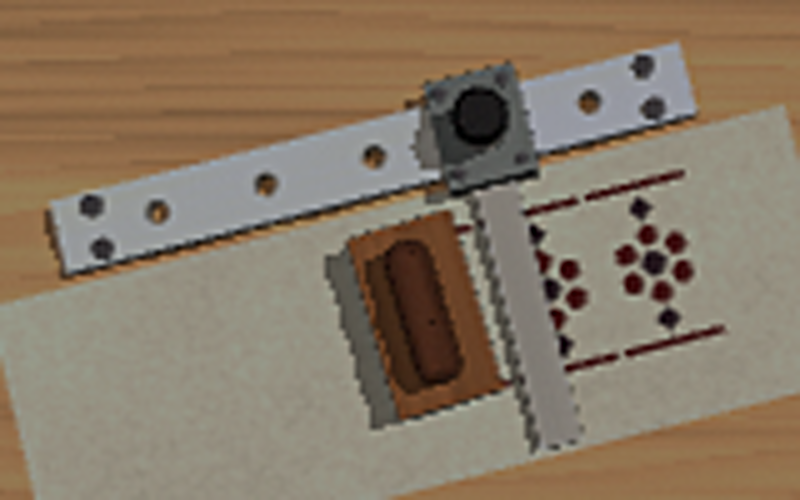

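```bash
python3 - <<'E'
from h import *
import pickle
a,b=pickle.load(open('s.pkl','rb'))
C=lambda u,v,z: onz(a,180+(u-2)/5,160+(v-2)/5,z)
np.set_printoptions(precision=4,suppress=True)
H=np.array([C(157,211,.022),C(266,183,.022),C(374,156,.022),C(590,101,.022)])
ys=np.array([.18,.12,.06,-.06])
A=np.c_[np.ones(4),ys]; co=np.linalg.lstsq(A,H,rcond=None)[0]; d=co[1]
print('rail origin',co[0],'dir',d,np.linalg.norm(d),np.degrees(np.arctan2(d[1],d[0])),'resid',A@co-H)
print('knob top',C(480,116,.084))
print('block top corners',[C(*p,.044)[:2] for p in[(347,240),(452,210),(510,385),(400,420)]])
print('handle',[C(*p,.084)[:2] for p in[(388,248),(425,240),(463,375),(425,392)]],C(425,314,.084))
print('cam',np.linalg.inv(a['world_to_cam'])[:3,3])
print('tray',[onz(a,*p,.05)[:2] for p in[(376,198),(445,185),(462,263),(388,276)]],onz(a,418,230,.05))
E
python3 - <<'E'
import sys; sys.path.insert(0,'.')
import os; os.chdir('.')
from h import *
import pickle
a,b=pickle.load(open('s.pkl','rb'))
t=cv2.resize(cv2.cvtColor(a['pixels'],cv2.COLOR_RGB2BGR)[170:290,360:480],None,fx=5,fy=5,interpolation=cv2.INTER_CUBIC)
t=cv2.convertScaleAbs(t,alpha=1.8)
c=cv2.imread('pics/crop_sc.png')
cv2.imwrite('pics/crop_tray.png',t)
E
```

```text
rail origin [0.5929 0.0723 0.022 ] dir [-0.2497  0.9708 -0.    ] 1.0023937445072721 104.42234190114876 resid [[ 0.0001 -0.0001  0.    ]
 [-0.0002  0.0002  0.    ]
 [ 0.0001  0.      0.    ]
 [ 0.     -0.0001  0.    ]]
knob top [0.5911 0.0727 0.084 ]
block top corners [array([0.5307, 0.1431]), array([0.5466, 0.0878]), array([0.4545, 0.0571]), array([0.4361, 0.1147])]
handle [array([0.5235, 0.1192]), array([0.5276, 0.1005]), array([0.4592, 0.081 ]), array([0.4506, 0.1001])] [0.4901 0.1003 0.084 ]
cam [0.446  0.0599 1.1362]
tray [array([ 0.5561, -0.1903]), array([ 0.5907, -0.3717]), array([ 0.387 , -0.4115]), array([ 0.353, -0.219])] [ 0.4724 -0.2988  0.05  ]
```

View pics/crop_tray.png

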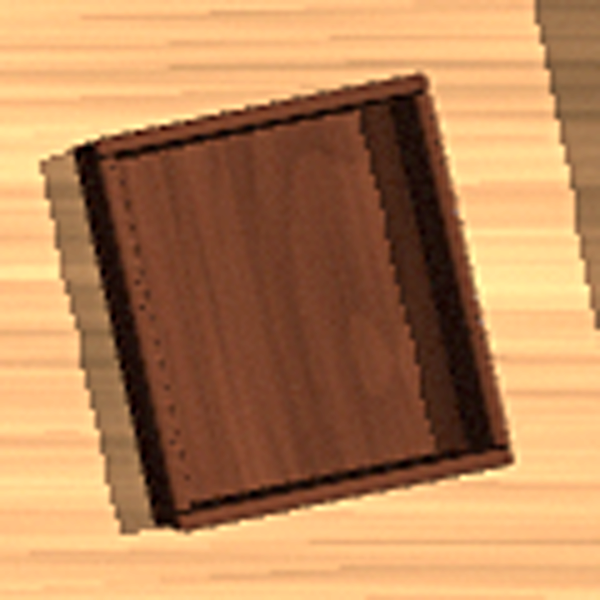

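The close crop shows the brown block with a dark handle on the paper, next to the stop arm, as described (handle centre near crop (425,314), knob at (480,116)). The tray crop shows rim corners at about (100,140), (427,75), (512,462) and (185,527), and the tray is empty. The tray is within about 2° of square with the rail, so I turn once and then translate.

```bash
python3 -m pendant '[[[70,0,0,0,-0.109],[70,0,0,0,-0.109],[70,0,0,0,-0.109]]]'
python3 -m pendant '[[[70,-0.16,-0.486,0,0],[70,-0.16,-0.486,0,0],[70,-0.16,-0.486,0,0],[70,-0.16,-0.486,0,0],[70,-0.16,-0.486,0,0],[70,-0.16,-0.486,0,0],[70,-0.16,-0.486,0,0],[70,-0.16,-0.486,0,0],[70,-0.16,-0.486,0,0],[70,-0.16,-0.486,0,0],[70,-0.16,-0.486,0,0],[70,-0.16,-0.486,0,0]]]'
python3 - <<'E'
from h import *
import pickle
s=read_state(); w=snap('wrist','w1.png'); pickle.dump((s,w),open('w1.pkl','wb'))
print(s['tcp_pos'],s['tool_rot'],s['clock'],w['tool_from_camera'])
E
```

```text
clock: 0.48
tcp_pos: [0.1441, 0.6078, 0.2416]
tool_rot: [-179.9, -0.0, -163.6]
force: [-0.2, -0.7, 0.1]
gripper_width: 0.824
finger_force: 0.0
clock: 1.98
tcp_pos: [0.4908, 0.0995, 0.242]
tool_rot: [180.0, -0.0, -163.9]
force: [0.7, 0.6, 0.1]
gripper_width: 0.821
finger_force: 0.0
[0.49080137 0.09945204 0.24201146] [ 1.79987241e+02 -1.75789189e-02 -1.63918077e+02] 1.975 [[ 5.35773896e-04  9.62625619e-01  2.70835060e-01  6.88691461e-02]
 [ 9.99999672e-01 -3.51032790e-04 -7.30557422e-04  1.77918431e-04]
 [-6.08181304e-04  2.70835363e-01 -9.62625491e-01 -1.31179064e-01]
 [ 0.00000000e+00  0.00000000e+00  0.00000000e+00  1.00000000e+00]]
```

View pics/w1.png

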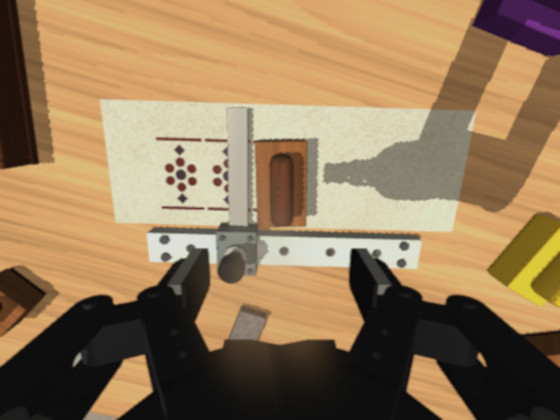

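Wrist view: handle upright in the picture at about columns 271–293, rows 154–226; stop arm at (237,165), knob at (231,265). It is well aligned with the fingers.

```bash
cat >> h.py <<'E'
from scipy.spatial.transform import Rotation as Ro
def wfix(s,w):
    T=np.eye(4);T[:3,:3]=Ro.from_euler('xyz',s['tool_rot'],degrees=True).as_matrix();T[:3,3]=s['tcp_pos']
    w['world_to_cam']=np.linalg.inv(T@w['tool_from_camera']); return T
def totool(T,p): return (np.linalg.inv(T)@np.append(p,1))[:3]
E
python3 - <<'E'
from h import *
import pickle
np.set_printoptions(precision=4,suppress=True)
s,w=pickle.load(open('w1.pkl','rb'));T=wfix(s,w)
h=cv2.cvtColor(w['pixels'],cv2.COLOR_RGB2HSV)
m=((h[...,1]>120)&(h[...,2]<110)).astype(np.uint8); m[:145]=0;m[235:]=0;m[:,:262]=0;m[:,303:]=0
n,l,st,ce=cv2.connectedComponentsWithStats(m);k=1+st[1:,4].argmax();print(st[k],ce[k],cv2.minAreaRect(cv2.findNonZero((l==k).astype(np.uint8))))
for p in[(271,156),(293,156),(271,222),(293,222),(282,190)]:
    q=onz(w,*p,.084);print(p,q,totool(T,q))
# knob top by wrist + top-cam prediction
print('knob pred px of (.592,.0725,.084)',proj(w,[.592,.0725,.084]))
# body corners
for p in[(256,142),(306,142),(307,226),(256,226)]: print(p,onz(w,*p,.044))
for n,p in dict(h60=(284,251),h120=(330,252),h180=(376,254),hm60=(191,249)).items(): print(n,onz(w,*p,.022))
E
```

```text
[ 270  153   33   67 1542] [287.8606 180.6102] ((286.0, 186.0), (66.0, 32.0), 90.0)
(271, 156) [0.4569 0.082  0.084 ] [ 0.0374 -0.0075  0.158 ]
(293, 156) [0.451  0.1024 0.084 ] [0.0374 0.0139 0.158 ]
(271, 222) [0.5219 0.1002 0.084 ] [-0.0301 -0.0079  0.158 ]
(293, 222) [0.5156 0.122  0.084 ] [-0.0301  0.0148  0.158 ]
(282, 190) [0.4863 0.1016 0.084 ] [0.0036 0.0033 0.158 ]
knob pred px of (.592,.0725,.084) [228.9586 274.0963]
(256, 142) [0.4513 0.0624 0.044 ]
(306, 142) [0.4362 0.1147 0.044 ]
(307, 226) [0.5284 0.145  0.044 ]
(256, 226) [0.545  0.0873 0.044 ]
h60 [0.5761 0.1312 0.022 ]
h120 [0.561  0.1886 0.022 ]
h180 [0.5471 0.2466 0.022 ]
hm60 [0.6065 0.0155 0.022 ]
```

```bash
python3 -m pendant '[[[70,0.02,0.033,0.4,0],[70,0,0,0.5,0],[70,0,0,0.5,0],[70,0,0,0.2,0],[70,0,0,0.18,0],[70,0,0,0,0],[0,0,0,0,0],[0,0,0,0,0],[0,0,0,0,0],[0,0,0,0,0],[0,0,0,0,0],[0,0,0,0,0]]]'
```

```text
clock: 3.52
tcp_pos: [0.4885, 0.1035, 0.0653]
tool_rot: [-180.0, 0.1, -163.9]
force: [0.1, -1.0, 5.5]
gripper_width: 0.27
finger_force: 63.5
```

```bash
python3 -m pendant '[[[0,0,0,-0.05,0],[0,0,0,-0.15,0],[0,0,0,-0.3,0],[0,0,0,-0.3,0],[0,0,0,-0.2,0],[0,0,0,0,0]]]'
```

```text
clock: 4.28
tcp_pos: [0.4888, 0.1037, 0.1666]
tool_rot: [-179.9, 0.2, -163.9]
force: [1.7, 0.5, -3.1]
gripper_width: 0.274
finger_force: 62.4
```

```bash
python3 -m pendant '[[[0,0.05,-0.15,0,0],[0,0.1,-0.3,0,0],[0,0.15,-0.45,0,0],[0,0.15,-0.45,0,0],[0,0.15,-0.45,0,0],[0,0.15,-0.45,0,0],[0,0.15,-0.45,0,0],[0,0.15,-0.45,0,0],[0,0.15,-0.45,0,0],[0,0.07,-0.2,0,0],[0,0.03,-0.1,0,0],[0,0,0,0,0]]]'
python3 - <<'E'
from h import *
a=snap('top');b=snap('scene')
k=2
t=cv2.resize(a['pixels'][160:300,350:490],None,fx=2.8,fy=2.8);u=cv2.resize(b['pixels'][140:280,60:200],None,fx=2.8,fy=2.8)
cv2.imwrite('pics/held.png',cv2.convertScaleAbs(np.hstack([t,u])[...,::-1],alpha=1.4))
E
```

```text
clock: 5.78
tcp_pos: [0.4703, -0.3068, 0.1636]
tool_rot: [179.9, -0.0, -163.9]
force: [-0.0, 0.7, -1.4]
gripper_width: 0.267
finger_force: 62.4
```

View pics/held.png

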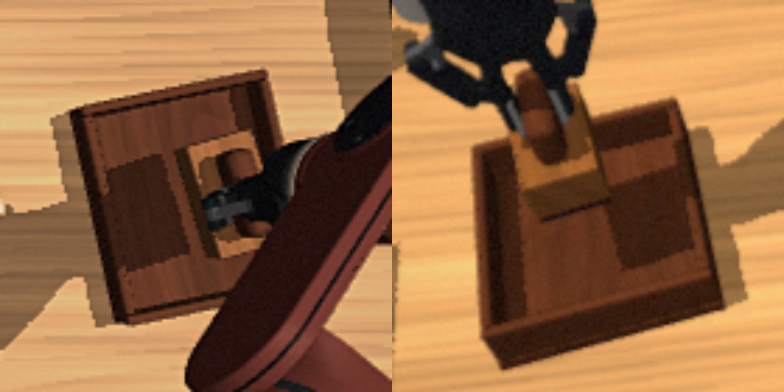

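The block is held level and square over the tray. In the top view the shift to the right is parallax from the lift. Now lowering.

```bash
python3 -m pendant '[[[0,0,0,0.15,0],[0,0,0,0.25,0],[0,0,0,0.2,0],[0,0,0,0.1,0],[0,0,0,0.06,0],[0,0,0,0,0],[0,0,0,0,0]]]'
python3 -m pendant '[[[0,0,0,0.03,0],[0,0,0,0.03,0],[0,0,0,0,0]]]'
python3 -m pendant '[[[0,0,0,0.03,0],[0,0,0,0,0]]]'
```

```text
clock: 6.75
tcp_pos: [0.4712, -0.3075, 0.0891]
tool_rot: [-179.9, 0.0, -163.9]
force: [0.9, 1.2, -2.6]
gripper_width: 0.264
finger_force: 62.3
clock: 7.12
tcp_pos: [0.4704, -0.307, 0.0819]
tool_rot: [180.0, -0.0, -163.9]
force: [-0.3, 0.5, -1.9]
gripper_width: 0.269
finger_force: 62.3
clock: 7.38
tcp_pos: [0.4705, -0.307, 0.079]
tool_rot: [180.0, -0.0, -163.9]
force: [0.1, 1.2, -2.6]
gripper_width: 0.269
finger_force: 62.3
```

```bash
python3 -m pendant '[[[0,0,0,0.02,0],[0,0,0,0,0]]]'
python3 -m pendant '[[[0,0,0,0.015,0],[0,0,0,0,0]]]'
python3 -m pendant '[[[0,0,0,0.01,0],[0,0,0,0,0]]]'
```

```text
clock: 7.62
tcp_pos: [0.4706, -0.307, 0.0771]
tool_rot: [180.0, -0.0, -163.9]
force: [0.4, -0.3, -2.3]
gripper_width: 0.267
finger_force: 62.3
clock: 7.88
tcp_pos: [0.4706, -0.3071, 0.0757]
tool_rot: [180.0, -0.0, -163.9]
force: [0.2, 0.3, -1.9]
gripper_width: 0.268
finger_force: 62.3
clock: 8.12
tcp_pos: [0.4708, -0.3073, 0.0753]
tool_rot: [-180.0, 0.0, -163.9]
force: [-3.0, 0.7, 3.8]
gripper_width: 0.273
finger_force: 62.9
```

Contact with the floor (+3.8 N). Release and rise.

```bash
python3 -m pendant '[[[30,0,0,0,0],[40,0,0,0,0],[60,0,0,0,0],[60,0,0,0,0],[60,0,0,0,0],[60,0,0,-0.1,0],[60,0,0,-0.3,0],[60,0,0,-0.4,0],[60,0,0,-0.3,0],[60,0,0,0,0]]]'
python3 - <<'E'
from h import *
import pickle
s=read_state();w=snap('wrist');T=wfix(s,w);a=snap('scene')
u=cv2.resize(a['pixels'][140:280,60:200],None,fx=2.8,fy=2.8)
t=cv2.resize(w['pixels'],(523,392))[:, :390]
cv2.imwrite('pics/placed.png',cv2.convertScaleAbs(np.hstack([t,u])[...,::-1],alpha=1.3))
print(s['tcp_pos'])
# go above knob
k=np.array([.5915,.0725,0]);print('to knob, tool',totool(T,[k[0],k[1],s['tcp_pos'][2]]))
E
```

```text
clock: 9.38
tcp_pos: [0.4724, -0.3086, 0.1888]
tool_rot: [-179.7, 0.2, -163.9]
force: [0.1, 0.7, 0.2]
gripper_width: 0.702
finger_force: 0.0
[ 0.47243131 -0.30863319  0.1888247 ]
to knob, tool [-0.22006401  0.33318216 -0.00115944]
```

View pics/placed.png

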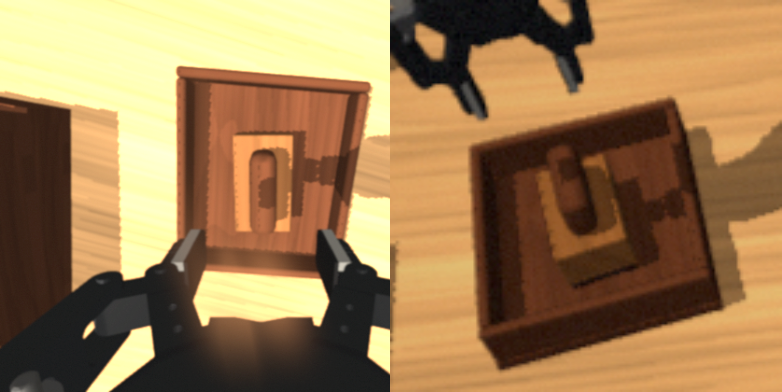

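The block stands flat and clear of the walls in the tray, left panel (262,190). Now on to the knob.

```bash
python3 -m pendant '[[[60,-0.1,0.15,0,0],[60,-0.25,0.38,0,0],[60,-0.3,0.45,0,0],[60,-0.3,0.45,0,0],[60,-0.3,0.45,0,0],[60,-0.3,0.45,0,0],[60,-0.3,0.45,0,0],[60,-0.25,0.38,0,0],[60,-0.1,0.17,0,0],[60,0,0,0,0],[60,0,0,0,0]]]'
python3 - <<'E'
from h import *
np.set_printoptions(precision=4,suppress=True)
s=read_state();w=snap('wrist','w2.png');T=wfix(s,w);print(s['tcp_pos'],s['clock'])
h=cv2.cvtColor(w['pixels'],cv2.COLOR_RGB2HSV)
p=proj(w,[.5915,.0725,.084]);print('pred',p)
cv2.imwrite('pics/w2c.png',cv2.cvtColor(w['pixels'],cv2.COLOR_RGB2BGR)[100:400,100:460])
print('tool',totool(T,[.5915,.0725,.084]))
E
```

```text
clock: 10.85
tcp_pos: [0.5892, 0.0728, 0.1842]
tool_rot: [-180.0, -0.1, -163.9]
force: [-0.2, 0.0, -0.1]
gripper_width: 0.702
finger_force: 0.0
[0.5892 0.0728 0.1842] 10.85
pred [277.4784 212.6486]
tool [-0.0023 -0.0009  0.1002]
```

View pics/w2c.png

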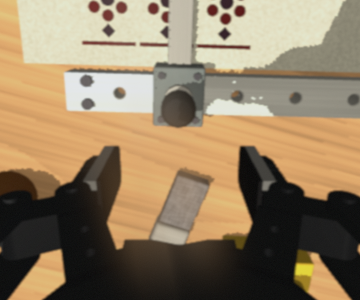

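Knob at crop (178,106), within about 1–2 mm of the prediction and centred between the pads. Now I descend and grip it.

```bash
python3 -m pendant '[[[60,-0.02,-0.01,0.2,0],[60,0,0,0.4,0],[60,0,0,0.3,0],[60,0,0,0.18,0],[60,0,0,0.1,0],[60,0,0,0,0]]]' && python3 -m pendant '[[[20,0,0,0,0],[20,0,0,0,0],[20,0,0,0,0],[20,0,0,0,0],[20,0,0,0,0]]]'
```

```text
clock: 11.65
tcp_pos: [0.5919, 0.0731, 0.0664]
tool_rot: [180.0, -0.0, -163.9]
force: [0.0, 0.3, -0.7]
gripper_width: 0.701
finger_force: 0.0
clock: 12.28
tcp_pos: [0.593, 0.0734, 0.0685]
tool_rot: [-180.0, 0.1, -163.9]
force: [-1.2, 0.4, 5.7]
gripper_width: 0.326
finger_force: 59.0
```

```bash
python3 -m pendant '[[[20,0,0,-0.06,0],[20,0,0,-0.05,0],[20,0,0,0,0],[20,0,0,0,0]]]'; python3 -m pendant '[[[20,0,0,-0.04,0],[20,0,0,0,0],[20,0,0,0,0]]]'
```

```text
clock: 12.78
tcp_pos: [0.5928, 0.0734, 0.0774]
tool_rot: [-180.0, 0.1, -163.9]
force: [6.5, -0.3, -8.0]
gripper_width: 0.327
finger_force: 59.6
clock: 13.15
tcp_pos: [0.5927, 0.0735, 0.0812]
tool_rot: [-180.0, 0.1, -163.9]
force: [8.3, -0.4, -9.3]
gripper_width: 0.326
finger_force: 59.7
```

```bash
python3 -m pendant '[[[20,0,0,-0.015,0],[20,0,0,0,0],[20,0,0,0,0]]]'; python3 -m pendant '[[[20,-0.004,0.1,0,0],[20,-0.004,0.1,0,0],[20,-0.004,0.1,0,0],[20,0,0,0,0]]]'
```

```text
clock: 13.52
tcp_pos: [0.5927, 0.0735, 0.0825]
tool_rot: [-180.0, 0.1, -163.9]
force: [7.9, 0.3, -10.2]
gripper_width: 0.324
finger_force: 59.7
clock: 14.02
tcp_pos: [0.5849, 0.1037, 0.0824]
tool_rot: [180.0, 0.1, -163.9]
force: [6.6, 2.6, -9.8]
gripper_width: 0.321
finger_force: 59.9
```

```bash
python3 -m pendant '[[[20,-0.008,0.1,0,0],[20,-0.008,0.1,0,0],[20,-0.006,0.08,0,0],[20,0,0,0,0],[20,0,0,0,0]]]'; python3 - <<'E'
from h import *
s=read_state();a=snap('top');b=snap('scene')
d=s['tcp_pos'][:2]-[.5927,.0735];print(s['tcp_pos'],d@[-.2487,.9686],d@[.9686,.2487])
t=cv2.resize(a['pixels'][150:260,210:320],None,fx=3.5,fy=3.5);u=cv2.resize(b['pixels'][190:270,260:340],None,fx=4.8125,fy=4.8125)
cv2.imwrite('pics/slid.png',cv2.convertScaleAbs(np.hstack([t,u])[...,::-1],alpha=1.4))
E
```

```text
clock: 14.65
tcp_pos: [0.5783, 0.1304, 0.0827]
tool_rot: [179.9, -0.1, -163.9]
force: [1.2, 2.5, -9.6]
gripper_width: 0.326
finger_force: 60.1
[0.5782827  0.13036393 0.08266727] 0.0586639881662689 0.0001774624698040652
```

```bash
python3 -m pendant '[[[20,0,0.012,0,0],[20,0,0,0,0],[20,0,0,0.05,0],[20,0,0,0.03,0],[20,0,0,0,0],[20,0,0,0,0]]]'; python3 - <<'E'
from h import *
s=read_state();d=s['tcp_pos'][:2]-[.5927,.0735];print(s['tcp_pos'],d@[-.2487,.9686],d@[.9686,.2487])
E
```

```text
clock: 15.5
tcp_pos: [0.5783, 0.1311, 0.0752]
tool_rot: [180.0, -0.1, -163.9]
force: [-3.6, -1.9, -7.1]
gripper_width: 0.325
finger_force: 60.3
[0.57831867 0.13108304 0.07516513] 0.05935157304723881 0.0003911500955639958
```

The spring force matches the lift, so the pin is entering the hole. I lower it the rest of the way.

```bash
python3 -m pendant '[[[20,0,0,0.04,0],[20,0,0,0.03,0],[20,0,0,0,0],[20,0,0,0,0]]]'; python3 -m pendant '[[[20,0,0,0.015,0],[20,0,0,0,0],[20,0,0,0,0]]]'; python3 - <<'E'
from h import *
s=read_state();d=s['tcp_pos'][:2]-[.5927,.0735];print(s['tcp_pos'],s['force'],d@[-.2487,.9686],d@[.9686,.2487])
a=snap('top');b=snap('scene')
t=cv2.resize(a['pixels'][150:290,210:480],None,fx=2.8,fy=2.8);u=cv2.resize(b['pixels'][190:270,220:376],None,fx=4.84,fy=2.5)
u=cv2.resize(b['pixels'][185:275,230:404],None,fx=4.345,fy=2.2)
cv2.imwrite('pics/home.png',cv2.convertScaleAbs(np.vstack([t,u[:,:756]])[...,::-1],alpha=1.4))
E
```

```text
clock: 16.0
tcp_pos: [0.5784, 0.1311, 0.0686]
tool_rot: [180.0, -0.1, -163.9]
force: [-5.7, -3.6, -4.2]
gripper_width: 0.325
finger_force: 60.6
clock: 16.38
tcp_pos: [0.5785, 0.1312, 0.0685]
tool_rot: [-180.0, -0.1, -163.9]
force: [-10.1, -3.0, 5.0]
gripper_width: 0.322
finger_force: 61.6
[0.57854384 0.13116137 0.06852102] [-10.14554508  -3.01967082   4.97226493] 0.05937143761989358 0.0006287291260212071
```

View pics/home.png

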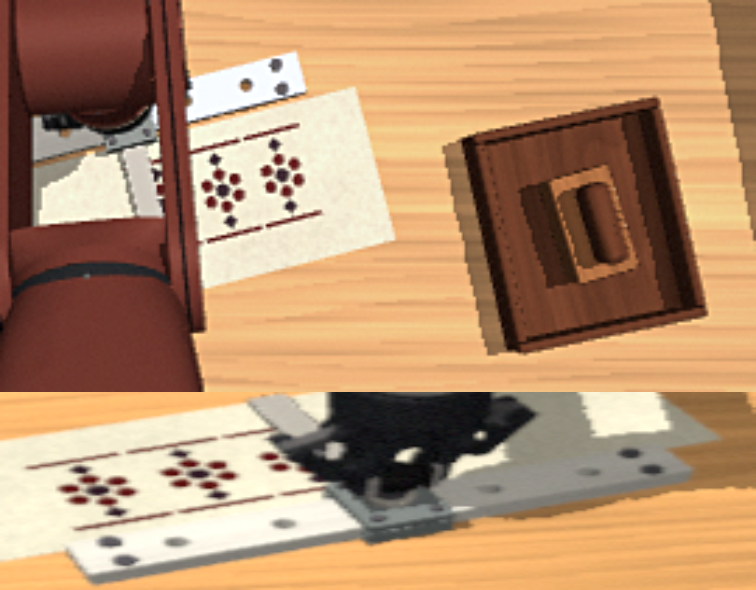

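The stop's saddle sits at bottom panel (390,515), with two holes visible on each side of it, so it is on the 60 mm hole. TCP height is back at its home value of 68.5 mm and the reaction turned upward, so the pin is home with the knob gripped at 61 N. The block is flat in the tray at top panel (595,225).

```bash
python3 -c "from station import sign_off; print(sign_off())"
```

```text
the job is handed in; nothing more can be done
None
```

The job is handed in: by my readings the block stands flat and released in the tray, and the stop is about 59.4 mm on (hole at 60) with the pin home and the knob still held at about 61 N; no verdict came back.

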